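# Reset and lock the dose dial of a salon developer dispenser

### The job

Change the dose on the developer dispenser: swing the lock ring's blue-posted lever anticlockwise all the way back to its loose stop before touching the setting, then turn the grey dose knob until its white pointer lines up with the orange mark on the dial. Then swing the lever clockwise to its tight stop so that the ring is locked with the pointer still on the mark; let go, and leave the bowl, spray bottle and hairbrush where they are.

Things in the scene. Friction and masses are not known exactly. Their poses are not given: they have to be found in the camera images.
- dial_center (a point): Point on the dispenser's dial axis, on the face of the round black dial plate (160 mm across), 94 mm above the table. The dispenser is a fixed white box 250 x 260 mm and 90 mm high with the dial on its top; a spout and a steel drip tray stick out from one side. The knob and the lock ring both turn about the vertical axis through this point. The point's axes are the dispenser's (z up; the tray lies along its +y).
- knob_grip (a point): Centre of the grey dose knob's grip bar, on the dial axis, 137 mm above the table. The bar is 60 mm long, 14 mm thick and 34 mm high (its top 152 mm above the table), and stands on a round disc 64 mm across whose top is 119 mm above the table. The bar's length runs along the line from the axis to the white pointer.
- pointer_tip (a point): Tip of the white pointer that sticks out from the foot of the dose knob, 57 mm from the dial axis, 114 mm above the table; it turns with the knob.
- mark_tip (a point): Inner top edge of the orange mark, 57 mm from the dial axis, 114 mm above the table: the pointer tip comes right to it when the dose is set. The mark is an upright tab 18 mm long (radially), 7 mm wide, 20 mm high, fixed on the dial plate. It always lies clockwise (seen from above) of where the pointer starts, by about 0.4 to 1.7 rad.
- dose_knob (a joint): Turn of the dose knob, rad; grows clockwise seen from above; 0 to 2.4 between its stops. Stays where it is left; it takes about 0.08 N m to turn. (The lock ring does not really hold it, so do not knock it.)
- lock_post (a point): Middle of the grippable part of the blue upright post at the end of the lock ring's lever, 100 mm from the dial axis, 135 mm above the table. The post is round, 20 mm across, 50 mm high, from 103 to 153 mm above the table; below it a flat steel arm 20 mm wide (top 105 mm above the table) runs in to the aluminium knurled lock ring (84 mm across, below the knob, top 109 mm above the table). Pushing or dragging the post round the dial axis turns the ring.
- lock_ring (a joint): Turn of the lock ring, rad; grows clockwise seen from above (tightening). 0 is the loose stop, 1.5 the tight stop. It starts done up (1.2 or more). Stays where it is left; moving the post takes about 2.5 N along its circle.
- bowl: Pink tint bowl, 104 mm across, 48 mm high, standing under the spout on the drip tray; leave alone. Origin: centre of its underside.
- sprayer_center (a point): Spray bottle, white with a grey head, 66 mm across and 181 mm high, standing to the right of the dispenser; leave alone. The point is on its axis, half-way up.
- hairbrush_center (a point): Round hairbrush 218 mm long, 42 mm across, black barrel and wooden handle, lying to the left of the dispenser; leave alone. The point lies on its axis where barrel and handle meet.

How it is judged:
On the way, in this order (a step that is already met when the one before it is completed fails the run):
1. the lock ring is loosened to within 0.2 rad of its loose stop, with the pointer not yet moved (less than 6 mm) (value of joint lock_ring below 0.2 rad and distance of pointer_tip from where it was at the start of the episode below 0.006 m), for 0.1 s.
2. the pointer is set to within 5 mm of the mark while the ring is still loose (horizontal distance between pointer_tip and mark_tip below 0.005 m and value of joint lock_ring below 0.4 rad), for 0.2 s.
3. the lock ring is turned tight, to within 0.08 rad of its tight stop (value of joint lock_ring above 1.42 rad), for 0.1 s.
At the end, for the whole second after the job is handed in: The lock ring is within 0.08 rad of its tight stop, the pointer tip is within 5 mm of the mark tip, both at rest; the bowl, spray bottle and hairbrush are each within 30 mm of where they started (value of joint lock_ring above 1.42 rad and horizontal distance between pointer_tip and mark_tip below 0.005 m and velocity of joint dose_knob between -0.05 and 0.05 rad/s and velocity of joint lock_ring between -0.05 and 0.05 rad/s and distance of each of bowl, sprayer_center, hairbrush_center from where it was at the start of the episode below 0.03 m); the robot touches nothing.
It fails at once if the bowl, spray bottle or hairbrush is moved by more than 30 mm (distance of any of bowl, sprayer_center, hairbrush_center from where it was at the start of the episode above 0.03 m).
It also fails if it takes over 67 s, if anything falls off the work surface, if the arm or the gripper's body presses on something with over 40 N, if the wrist force passes 120 N, or if a joint passes its speed limit or range.

### The arm

A 7-joint arm with a two-finger parallel gripper is mounted at the origin on the work surface. World frame = base frame: x ahead of the robot, y to its left, z up, the work surface at z = 0. Lengths are in m, angles in rad, forces in N, time in s.
With the tool pointing down it reaches from about 0.35 to 0.9 m from the base axis. Payload 8.1 kg.
Tool frame: the origin (TCP) lies where the fingers leave the gripper's body, on its centre line; the fingertips stand 66 mm ahead of it and the grasp point (between the pads) lies 47 mm ahead of it; x points along the fingers, y is the direction in which the jaws open and shut, and the axes are right-handed (so a half turn about x gives the same grasp; the last joint's range is limited). The gripper opens to 92 mm and grips with 3 to 60 N. Pads are 19 mm wide; open, the fingers measure 130 mm over their backs; the gripper's body (75 mm by 190 mm) begins 47 mm behind the grasp point.
Start: joints at [1.028, 0.434, 0.025, 1.573, -0.012, 1.134, -0.075], TCP at [0.266, -0.566, 0.292] pointing down, gripper open.
Joint ranges: [-2.62, 2.62], [-0.44, 2.09], [-1.27, 1.32], [0.08, 2.57], [-1.32, 4.46], [0.12, 2], [-2.74, 2.74]. Speed limits (rad/s): [2.22, 2.22, 3.01, 3.01, 3.14, 3.14, 3.14].

### API

Orientations are given as a rotation vector (axis times angle).
In Python, from cell import r, optics gives the robot as it stands.
- The arm moves only by the shell command python3 -m handwheel 'ROWS' [OPENING]. ROWS is a JSON object of lists of equal length, an entry for each row: "dp": the shift along the tool's x, y, z in m, a list of three; "rotation": the turn, a rotation vector about the tool's x, y, z in rad, a list of three. A call has exactly 8 rows; each row is the pose to reach, as a shift and turn from the pose commanded when the call began, along the tool's axes at that moment; what a row does not reach only later rows make up. A row lasts 1/12 s, in which the tool goes at most 41.7 mm and 7.16 degrees, less where a joint would pass 70% of its speed; a pose out of reach is approached as far as the arm can. A call with a gripper value outside its range is refused whole. OPENING is the finger opening in m, from 0 to 0.0918, set as the call begins (- or left out, the last holds). The fingers move at their own pace and stop on an object; the grip force is fixed at half the most. Time passes only in rows, so rows that repeat a pose let the fingers close, or fill a call up. It gives the time, the measured TCP pose, the force and the opening at its end, in the units of the state.
- r.sense(): the state, without advancing time (a new reading comes with each control period).
- optics.snapshot(name): name is "side" or "top"; returns the picture (420x560x3 uint8, blue, green, red); there is no depth.
- optics.get_calibration(name): a dict with "fx", "fy", "cx", "cy" (pixels), "position" and "rotation" of the camera in the world. Camera axes: x right, y up, looking along -z (the intrinsics and any distortion apply to the point x, -y, -z); pixel columns grow to the right and rows downward; lengths in m; the calibration is good to about 2 mm. A picture is of the moment at which its call begins. get_calibration takes no time and is no camera call.
- r.job_done(): hands the job in, once; it reports no verdict.
The state is a dict: "t": time; "qpos": joint angles; "joint_velocities": joint speeds; "joint_efforts": joint torques, N m; "tool_pos": TCP position; "orientation": TCP orientation; "force": force on the tool from outside, world axes, zero at the start; "wrist_torque": the same for the moment, N m; "opening": finger opening in m.
Only numpy, scipy, OpenCV 4.12 (cv2) and the standard library are available. Lean on these libraries where they do the work, as an engineer would, in place of code of your own. Each camera call takes 0.05 s, during which the arm holds its last target.

## Working session

There is one attempt and no reset: what is moved stays moved. The work goes in short steps, Python scripts to look and compute and a shell command to move; the robot and the scene stay as the last step left them, time stands still between calls to the robot, and variables do not carry over. Pictures are saved under pics/ and viewed, and the job is handed in when it is done.

```bash
ls; mkdir -p pics
python3 - <<'E'
from cell import r, optics
import cv2
for n in("side","top"):
    im=optics.snapshot(n); cv2.imwrite(f"pics/{n}0.png",im); print(n,optics.get_calibration(n))
print(r.sense())
E
```

```text
pics
side {'fx': 403.34746085124715, 'fy': 403.34746085124715, 'cx': 279.9761706320435, 'cy': 211.78326350098655, 'position': array([0.01865663, 0.67285673, 0.88545663]), 'rotation': array([ 0.36300583, -0.98787856, -2.26868531])}
top {'fx': 398.62720048669985, 'fy': 398.62720048669985, 'cx': 272.7594942078024, 'cy': 208.96253448192675, 'position': array([0.47871372, 0.05965496, 1.49668434]), 'rotation': array([ 0.04017271, -0.05891315, -1.5498111 ])}
{'t': 0.1, 'qpos': array([ 1.02837947,  0.43516618,  0.02501533,  1.5739884 , -0.01158359,
        1.13399588, -0.07507607]), 'joint_velocities': array([ 0.00035858, -0.00050236,  0.00054761, -0.00141639, -0.00078374,
        0.00036697,  0.00054572]), 'joint_efforts': array([ 4.69415652e-03, -6.69127250e+01,  9.88441631e-01, -3.15146112e+01,
       -6.05526776e-02,  3.73812555e-02,  7.82335587e-05]), 'tool_pos': array([ 0.26589235, -0.56522701,  0.29152272]), 'orientation': array([ 1.9779696 ,  0.44350136, -1.97890954]), 'force': array([-0.27157477, -0.48921269, -0.69836812]), 'wrist_torque': array([-0.01896315, -0.02310284, -0.00645568]), 'opening': 0.09179317387119364}
```

View pics/top0.png

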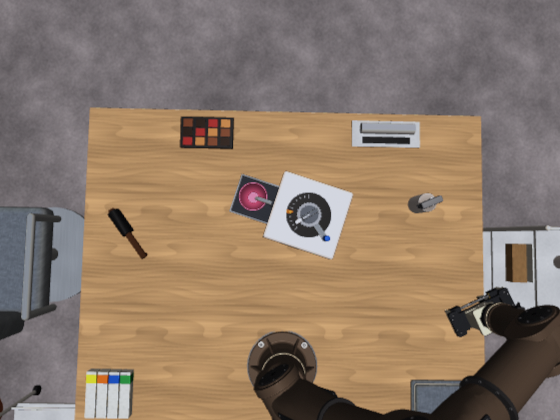

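View pics/side0.png

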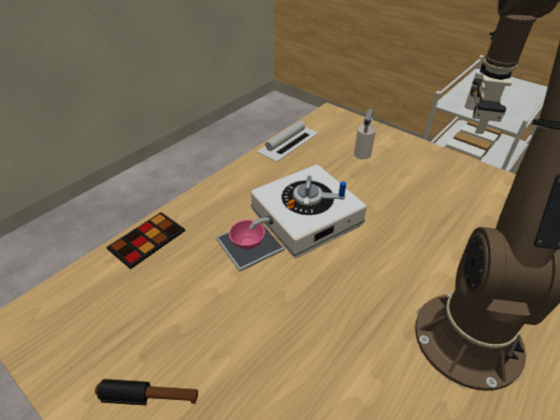

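```bash
cat > h.py <<'E'
import numpy as np, cv2
from scipy.spatial.transform import Rotation as R
from cell import r, optics
def cal(n):
    c=optics.get_calibration(n); return c,R.from_rotvec(c['rotation']).as_matrix(),np.array(c['position'])
def px2w(n,u,v,z):
    c,M,p=cal(n); d=M@np.array([(u-c['cx'])/c['fx'],-(v-c['cy'])/c['fy'],-1]); return p+d*(z-p[2])/d[2]
def w2px(n,P):
    c,M,p=cal(n); q=M.T@(np.array(P)-p); return c['cx']+c['fx']*q[0]/-q[2], c['cy']+c['fy']*q[1]/q[2]
def crop(n,im,u,v,w,h,f,name):
    cv2.imwrite(f"pics/{name}.png",cv2.resize(im[v:v+h,u:u+w],None,fx=f,fy=f,interpolation=cv2.INTER_CUBIC))
def cen(m):
    k,l,s,c=cv2.connectedComponentsWithStats(m.astype(np.uint8)); o=np.argsort(-s[1:,4])[:4]+1
    return [(int(s[i,4]),c[i].round(2).tolist()) for i in o]
E
python3 - <<'E'
from h import *
for n,b in(("top",(260,165,100,100,6)),("side",(245,160,125,95,6))):
    im=cv2.imread(f"pics/{n}0.png"); crop(n,im,*b,n+"c0")
    I=im.astype(int);B,G,Rr=I[...,0],I[...,1],I[...,2]
    sub=np.zeros(B.shape,bool); sub[b[1]:b[1]+b[3],b[0]:b[0]+b[2]]=1
    print(n,'blue',cen(sub&(B>G+50)&(B>Rr+50)),'or',cen(sub&(Rr>180)&(G>80)&(G<190)&(B<90)))
    print('white',cen(sub&(I.min(2)>195)))
E
```

```text
top blue [(25, [326.6, 237.96])] or [(6, [289.5, 211.33])]
white [(3061, [307.68, 214.19]), (12, [298.0, 220.5])]
side blue [(19, [342.79, 183.37])] or [(4, [290.75, 201.0])]
white [(2213, [305.07, 201.98]), (11, [306.09, 200.64])]
```

```bash
cat h.py | head -3
```

```text
import numpy as np, cv2
from scipy.spatial.transform import Rotation as R
from cell import r, optics
```

View pics/topc0.png

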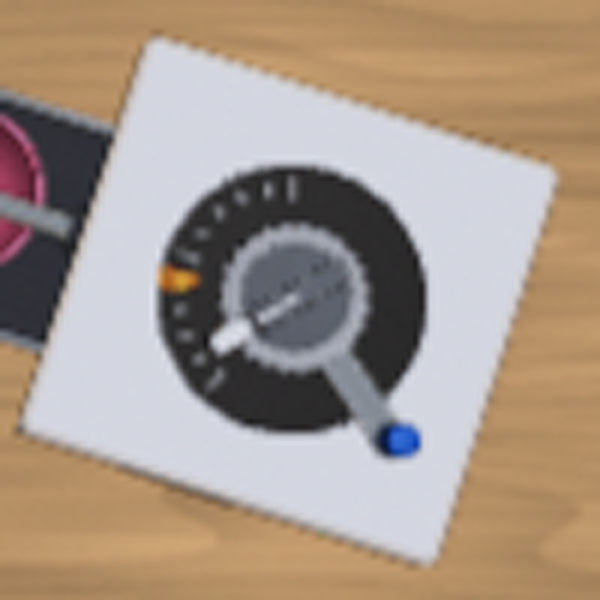

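View pics/sidec0.png

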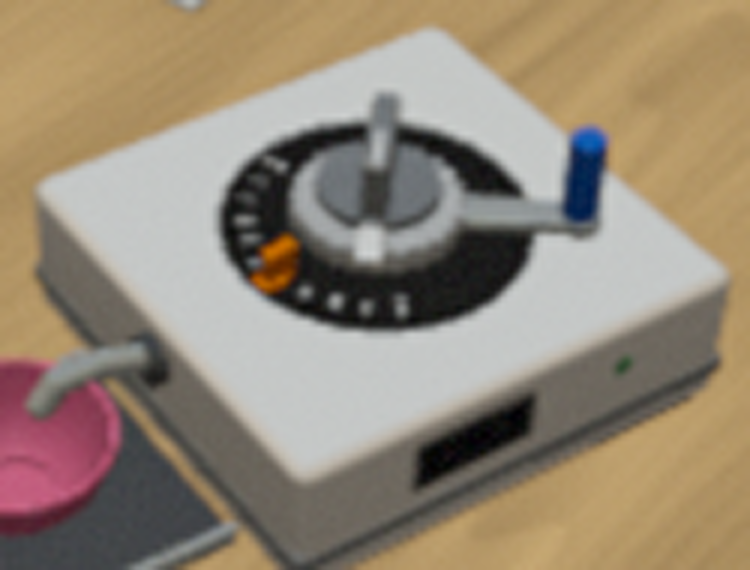

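```bash
cat >> h.py <<'E'
def wcen(wt,box):
    u,v,w,h=box; s=wt[v:v+h,u:u+w]; yy,xx=np.mgrid[v:v+h,u:u+w]; return (xx*s).sum()/s.sum(),(yy*s).sum()/s.sum(),s.sum()
def ang(c,p): return np.arctan2(p[1]-c[1],p[0]-c[0])
E
python3 - <<'E'
from h import *
for n,b in(("top",(260,165,100,100)),("side",(245,160,125,95))):
    im=cv2.imread(f"pics/{n}0.png"); I=im.astype(float)
    m=np.zeros(im.shape[:2],np.uint8); m[b[1]:b[1]+b[3],b[0]:b[0]+b[2]]=1
    blk=((I.max(2)<95)&(m>0)).astype(np.uint8)
    k,l,s,c=cv2.connectedComponentsWithStats(blk); 
    i=1+np.argmax(s[1:,4]); pts=np.argwhere(l==i)[:,::-1]
    hull=cv2.convexHull(pts.astype(np.float32))
    # dial hull -> world
    W=np.array([px2w(n,*p[0],.094)[:2] for p in hull])
    (cx,cy),rad=cv2.minEnclosingCircle(W.astype(np.float32)); A=np.c_[2*W,np.ones(len(W))]; s_=np.linalg.lstsq(A,(W**2).sum(1),rcond=None)[0]
    print(n,'dial',s_[:2],np.sqrt(s_[2]+s_[:2]@s_[:2]),(cx,cy),rad)
    C=s_[:2]
    org=np.clip((I[...,2]-I[...,0]-50)/100,0,1)
    blu=np.clip((I[...,0]-I[...,2]-40)/100,0,1)
    ob=(282,203,14,16) if n=="top" else (284,197,14,14)
    bb=(318,229,18,16) if n=="top" else (336,178,14,20)
    o=wcen(org,ob); print('orange',o,px2w(n,o[0],o[1],.11)); M=px2w(n,o[0],o[1],.11); print(' r,ang',np.hypot(*(M[:2]-C)),ang(C,M))
    u=wcen(blu,bb); zz=.148 if n=="top" else .13; M=px2w(n,u[0],u[1],zz); print('post',u,M,np.hypot(*(M[:2]-C)),ang(C,M))
    print('pix of C at z .152 ', w2px(n,[*C,.152]),'z.114',w2px(n,[*C,.114]))
# pointer white region
im=cv2.imread("pics/top0.png"); print(im[217:226,292:306].min(2))
im=cv2.imread("pics/side0.png"); print(im[194:206,298:316].min(2))
E
```

```text
top dial [ 0.55082659 -0.08227218] 0.07759164573576323 (0.5508700013160706, -0.0822729840874672) 0.0782889872789383
orange (np.float64(289.1004688546551), np.float64(211.1098459477562), np.float64(14.93)) [ 0.56040228 -0.01317619  0.11      ]
 r,ang 0.06975636021158924 1.4330882076780806
post (np.float64(326.71054925893634), np.float64(237.94507410636442), np.float64(22.94)) [ 0.46994563 -0.1399556   0.148     ] 0.09934337777969407 -2.522069616041353
pix of C at z .152  (np.float64(310.1323619025312), np.float64(213.6422428365477)) z.114 (np.float64(308.97211835246753), np.float64(214.20370583701987))
side dial [ 0.54960677 -0.0805427 ] 0.07748339405377482 (0.550459623336792, -0.08010624349117279) 0.0786459669470787
orange (np.float64(290.61926360725715), np.float64(203.52427961579508), np.float64(37.480000000000004)) [ 0.5568211  -0.01010727  0.11      ]
 r,ang 0.07080392588927692 1.4687275168011464
post (np.float64(342.23720136518773), np.float64(186.7392491467577), np.float64(29.299999999999997)) [ 0.47350543 -0.14817656  0.13      ] 0.10181234339223609 -2.4150366839835837
pix of 
[... 879 characters left out ...]
 96  95  86  76  75  91]
 [162 164 158 140 108  81  93 138 145 135 116  83  77  72  71  93 115 143]
 [160 161 161 161 152 146 163 184 191 185 162 121 108 121 141 151 156 161]
 [131 148 160 163 164 164 179 194 198 198 180 156 154 159 165 167 166 165]
 [ 93 121 144 154 155 160 182 198 198 197 176 155 163 167 166 166 160 155]
 [ 76  88 107 113 119 133 177 199 198 198 177 148 147 156 149 133 122 117]
 [ 58  69  79  80  85 106 170 197 199 199 167 113 110 121 112  90  88  83]
 [ 39  48  68  74  74  85 126 146 147 151 127  87  87  85  80  78  79  73]
 [ 24  31  47  47  53  65  76  78  82  91  88  76  81  80  68  62  58  56]
 [ 23  27  28  20  34  40  42  43  49  54  53  49  54  54  42  31  31  33]]
```

```bash
cat >> h.py <<'E'
def tool():
    s=r.sense(); M=R.from_rotvec(s['orientation']).as_matrix(); return np.array(s['tool_pos']),M,s
def rows(targets, base=None):
    """targets: list of (xyz of TCP, yaw of tool y). prints dp / rotation in tool axes"""
    p,M,s=tool() if base is None else base
    dp=[];ro=[]
    for P,y in targets:
        x=np.array([0,0,-1.]);yy=np.array([np.cos(y),np.sin(y),0]);T=np.c_[x,yy,np.cross(x,yy)]
        dp.append((M.T@(np.array(P)-p)).round(3).tolist()); ro.append(R.from_matrix(M.T@T).as_rotvec().round(3).tolist())
    import json; print(json.dumps({"dp":dp,"rotation":ro}))
def yaw():
    p,M,s=tool(); return np.arctan2(M[1,1],M[0,1])
E
python3 - <<'E'
from h import *
p,M,s=tool(); print(M.round(3)); print(yaw())
C=np.array([.5503,-.0815])
im=cv2.imread("pics/top0.png").astype(float)
# white pointer + bar line in top view
for (u,v,z) in((297.6,220.6,.114),(295.2,221.8,.114),(298,220.5,.114)):
    P=px2w("top",u,v,z); print(P,np.hypot(*(P[:2]-C)),ang(C,P))
for (u,v,z) in((306.1,202.2,.112),):
    P=px2w("side",u,v,z); print('side ptr',P,np.hypot(*(P[:2]-C)),ang(C,P))
crop("top",cv2.imread("pics/top0.png"),285,195,45,36,16,"topzz")
E
```

```text
[[-0.001  0.426 -0.905]
 [ 0.001 -0.905 -0.426]
 [-1.    -0.001  0.   ]]
-1.1310557833935726
[ 0.52777799 -0.04306377  0.114     ] 0.04454867464750348 2.1008267432150403
[ 0.52344204 -0.03479433  0.114     ] 0.05387735327523451 2.0926659604034223
[ 0.52815363 -0.044448    0.114     ] 0.04316610403157596 2.1095307497484033
side ptr [ 0.52485741 -0.04163948  0.112     ] 0.04728833125575717 2.1388957178847043
```

View pics/topzz.png

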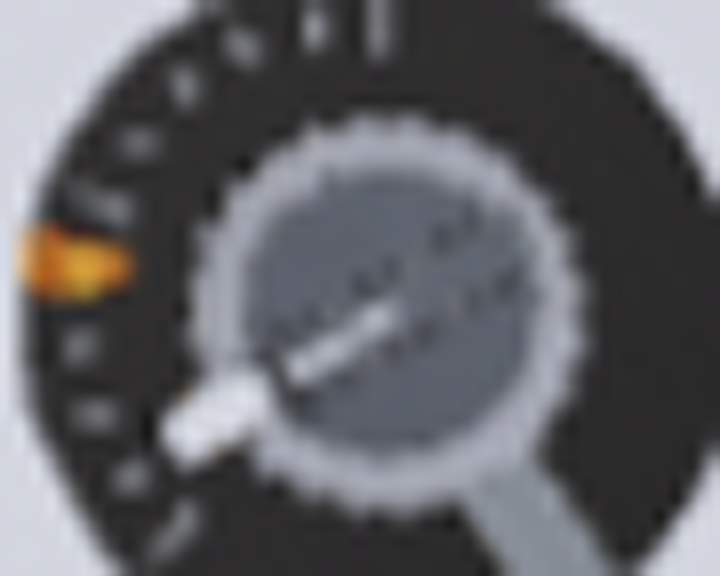

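Run:
```python
from h import *
rows([([.469,-.140,.27],-.95)])
```

```text
{"dp": [[0.022, -0.298, -0.365]], "rotation": [[-0.181, 0.0, 0.001]]}
```

```bash
python3 -m handwheel '{"dp":[[0.003,-0.025,-0.03],[0.005,-0.05,-0.06],[0.008,-0.075,-0.09],[0.01,-0.1,-0.12],[0.012,-0.125,-0.15],[0.014,-0.15,-0.185],[0.016,-0.175,-0.215],[0.018,-0.2,-0.245]],"rotation":[[-0.02,0,0],[-0.04,0,0],[-0.06,0,0],[-0.08,0,0],[-0.1,0,0],[-0.12,0,0],[-0.14,0,0],[-0.16,0,0]]}' 0.044
python3 - <<'E'
from h import *
rows([([.469,-.140,.25],-.95)])
E
```

```text
t: 0.77
tool_pos: [0.4031, -0.2781, 0.2741]
orientation: [1.879, 0.582, -1.879]
force: [0.6, -0.3, -0.7]
opening: 0.0454
{"dp": [[0.024, -0.077, -0.132]], "rotation": [[-0.02, 0.0, 0.0]]}
```

```bash
python3 -m handwheel '{"dp":[[0.004,-0.016,-0.027],[0.008,-0.032,-0.054],[0.012,-0.048,-0.08],[0.016,-0.064,-0.107],[0.02,-0.077,-0.13],[0.024,-0.077,-0.132],[0.024,-0.077,-0.132],[0.024,-0.077,-0.132]],"rotation":[[-0.01,0,0],[-0.02,0,0],[-0.02,0,0],[-0.02,0,0],[-0.02,0,0],[-0.02,0,0],[-0.02,0,0],[-0.02,0,0]]}'
python3 - <<'E'
from h import *
for n in("side","top"):
    im=optics.snapshot(n); cv2.imwrite(f"pics/{n}1.png",im)
    b=(255,160,110,100,6) if n=="top" else (245,130,140,110,5)
    crop(n,im,*b,n+"c1")
print(yaw()); rows([([.469,-.140,.181],-.95)])
E
```

```text
t: 1.43
tool_pos: [0.4676, -0.1428, 0.2499]
orientation: [1.866, 0.598, -1.868]
force: [0.4, -0.2, 0.5]
opening: 0.0445
-0.9531409180221448
{"dp": [[0.069, -0.002, -0.003]], "rotation": [[-0.003, 0.001, -0.0]]}
```

View pics/sidec1.png

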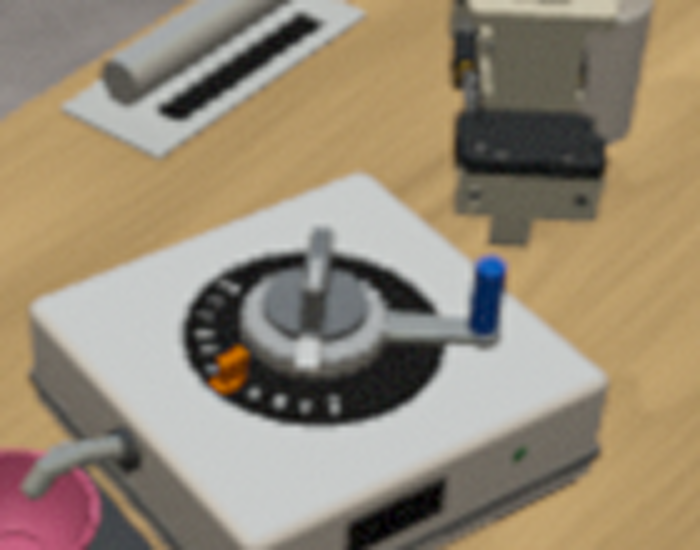

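View pics/topc1.png

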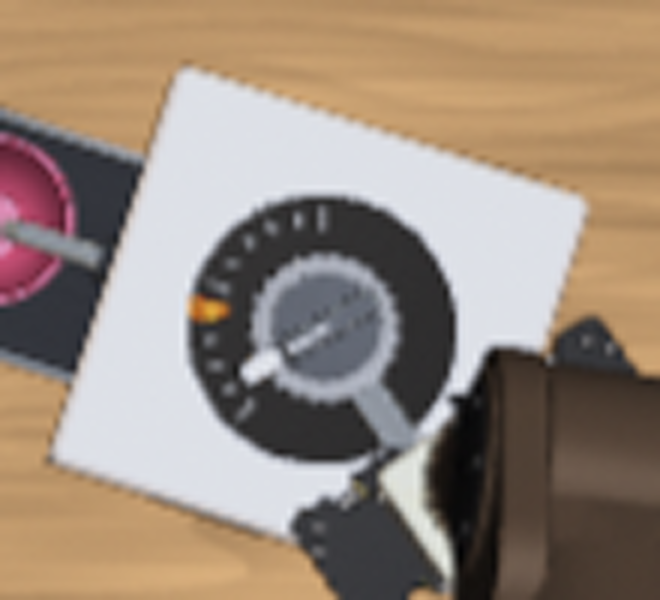

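Run:
```python
from h import *
p,M,s=tool()
for sg in(-1,1):
    q=p+M@np.array([.066,sg*.022,0]); u=w2px("side",q); print(sg,q,u,[(u[0]-245)*5,(u[1]-130)*5])
for z in(.105,.153):
    for P in([.469,-.140,z],[.4735,-.1400,z],[.466,-.145,z],[.473,-.145,z]):
        u=w2px("side",P); print(P,[(u[0]-245)*5,(u[1]-130)*5])
```

```text
-1 [ 0.45481669 -0.12564875  0.18423264] (np.float64(345.3347517611222), np.float64(178.38408964165896)) [np.float64(501.6737588056111), np.float64(241.9204482082948)]
1 [ 0.4802982  -0.16151924  0.18423904] (np.float64(344.81151986310823), np.float64(168.94320690235057)) [np.float64(499.05759931554115), np.float64(194.71603451175284)]
[0.469, -0.14, 0.105] [np.float64(480.46242168711217), np.float64(326.06115959148997)]
[0.4735, -0.14, 0.105] [np.float64(474.14918958136866), np.float64(322.89129992325127)]
[0.466, -0.145, 0.105] [np.float64(489.38589812902393), np.float64(323.9949776758584)]
[0.473, -0.145, 0.105] [np.float64(479.56161688468967), np.float64(319.0802511962218)]
[0.469, -0.14, 0.153] [np.float64(488.9339410121721), np.float64(262.94616643020333)]
[0.4735, -0.14, 0.153] [np.float64(482.42864370477633), np.float64(259.80269687920185)]
[0.466, -0.145, 0.153] [np.float64(498.097253022043), np.float64(260.8964274230202)]
[0.473, -0.145, 0.153] [np.float64(487.974074352592), np.float64(256.0230673210492)]
```

```bash
python3 - <<'E'
from h import *
rows([([.4715,-.1385,.181],-.95)])
E
python3 -m handwheel '{"dp":[[0.0,-0.001,-0.005],[0.015,-0.001,-0.005],[0.03,-0.001,-0.005],[0.04,-0.001,-0.005],[0.05,-0.001,-0.005],[0.06,-0.001,-0.005],[0.069,-0.001,-0.005],[0.069,-0.001,-0.005]],"rotation":[[0,0,0],[0,0,0],[0,0,0],[0,0,0],[0,0,0],[0,0,0],[0,0,0],[0,0,0]]}'
python3 - <<'E'
from h import *
for n in("side",):
    im=optics.snapshot(n); cv2.imwrite(f"pics/{n}2.png",im)
    crop(n,im,245,130,140,110,5,n+"c2")
print(r.sense()['force'])
E
```

```text
{"dp": [[0.069, -0.002, -0.006]], "rotation": [[-0.003, 0.001, -0.0]]}
t: 2.2
tool_pos: [0.4708, -0.1385, 0.1796]
orientation: [1.865, 0.599, -1.87]
force: [-1.1, 0.2, 0.3]
opening: 0.0441
[-1.1573085  -0.03278787  0.09298604]
```

View pics/sidec2.png

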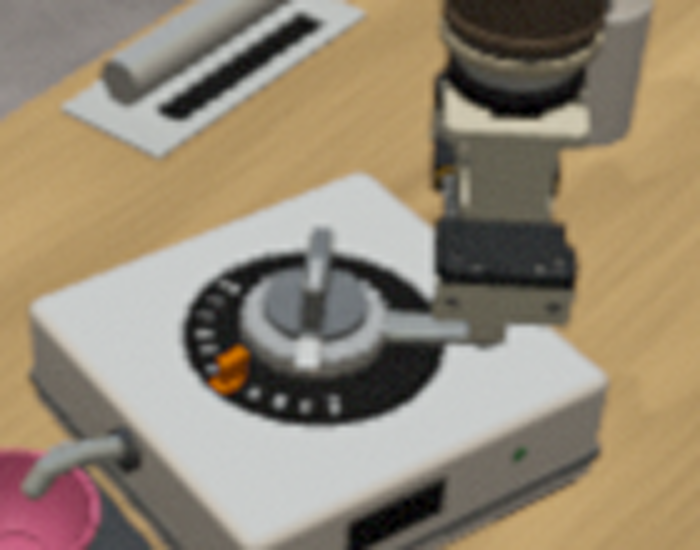

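```bash
cat >> h.py <<'E'
C=np.array([.5503,-.0815])
def arc(t0,t1,k=8,rad=.098,z=.181,yo=np.pi/2):
    rows([([C[0]+rad*np.cos(t),C[1]+rad*np.sin(t),z],t+yo) for t in np.linspace(t0,t1,k+1)[1:]])
def st():
    p,M,s=tool(); th=ang(C,p); print('th',round(th,3),'rad',np.hypot(*(p[:2]-C)).round(4),'z',p[2].round(4),'yaw',round(yaw(),3),'f',np.round(s['force'],1),'ftan',round(float(-np.sin(th)*s['force'][0]+np.cos(th)*s['force'][1]),1),'t',s['t'])
E
python3 - <<'E'
from h import *
st(); arc(-2.52,-1.8)
E
```

```text
th -2.517 rad 0.0975 z 0.1804 yaw -0.951 f [-1.2 -0.   0.1] ftan -0.6 t 2.25
{"dp": [[-0.001, 0.009, 0.0], [-0.001, 0.017, -0.001], [-0.001, 0.026, -0.003], [-0.001, 0.034, -0.006], [-0.001, 0.042, -0.009], [-0.001, 0.05, -0.014], [-0.001, 0.057, -0.018], [-0.001, 0.064, -0.024]], "rotation": [[-0.092, 0.001, 0.001], [-0.182, 0.001, 0.001], [-0.272, 0.001, 0.001], [-0.362, 0.001, 0.001], [-0.452, 0.001, 0.002], [-0.542, 0.001, 0.002], [-0.632, 0.001, 0.002], [-0.722, 0.001, 0.002]]}
```

```bash
python3 -m handwheel '{"dp":[[0,0.009,0],[0,0.017,-0.001],[0,0.026,-0.003],[0,0.034,-0.006],[0,0.042,-0.009],[0,0.05,-0.014],[0,0.057,-0.018],[0,0.064,-0.024]],"rotation":[[-0.09,0,0],[-0.18,0,0],[-0.27,0,0],[-0.36,0,0],[-0.45,0,0],[-0.54,0,0],[-0.63,0,0],[-0.72,0,0]]}'
python3 - <<'E'
from h import *
st(); arc(-1.8,-1.24)
E
```

```text
t: 2.92
tool_pos: [0.528, -0.1771, 0.1815]
orientation: [1.374, 1.094, -1.376]
force: [-3.3, 0.2, 1.5]
opening: 0.0442
th -1.8 rad 0.0981 z 0.1815 yaw -0.227 f [-3.3  0.2  1.5] ftan -3.2 t 2.9167
{"dp": [[0.001, 0.007, -0.0], [0.001, 0.014, -0.001], [0.001, 0.02, -0.002], [0.001, 0.027, -0.004], [0.001, 0.034, -0.006], [0.0, 0.04, -0.009], [0.0, 0.046, -0.012], [0.0, 0.052, -0.015]], "rotation": [[-0.068, 0.001, 0.001], [-0.138, 0.0, 0.001], [-0.208, 0.0, 0.001], [-0.278, 0.0, 0.001], [-0.348, 0.0, 0.001], [-0.418, 0.0, 0.001], [-0.488, 0.0, 0.001], [-0.558, 0.0, 0.001]]}
```

```bash
python3 -m handwheel '{"dp":[[0,0.007,0],[0,0.014,-0.001],[0,0.02,-0.002],[0,0.027,-0.004],[0,0.034,-0.006],[0,0.04,-0.009],[0,0.046,-0.012],[0,0.052,-0.015]],"rotation":[[-0.07,0,0],[-0.14,0,0],[-0.21,0,0],[-0.28,0,0],[-0.35,0,0],[-0.42,0,0],[-0.49,0,0],[-0.56,0,0]]}'
python3 - <<'E'
from h import *
st(); arc(-1.24,-1.0)
E
```

```text
t: 3.58
tool_pos: [0.5821, -0.1749, 0.1816]
orientation: [0.96, 1.348, -0.963]
force: [-2.2, 0.1, -0.0]
opening: 0.0442
th -1.242 rad 0.0986 z 0.1816 yaw 0.331 f [-2.2  0.1 -0. ] ftan -2.0 t 3.5833
{"dp": [[0.001, 0.003, -0.001], [0.001, 0.006, -0.001], [0.001, 0.009, -0.001], [0.001, 0.012, -0.001], [0.001, 0.015, -0.002], [0.001, 0.018, -0.002], [0.001, 0.021, -0.003], [0.001, 0.024, -0.003]], "rotation": [[-0.03, 0.001, 0.001], [-0.06, 0.001, 0.001], [-0.09, 0.001, 0.002], [-0.12, 0.001, 0.002], [-0.15, 0.001, 0.002], [-0.18, 0.001, 0.002], [-0.21, 0.001, 0.002], [-0.24, 0.001, 0.002]]}
```

```bash
python3 -m handwheel '{"dp":[[0,0.002,0],[0,0.004,0],[0,0.006,0],[0,0.008,-0.001],[0,0.009,-0.001],[0,0.01,-0.001],[0,0.011,-0.001],[0,0.012,-0.001]],"rotation":[[-0.02,0,0],[-0.04,0,0],[-0.06,0,0],[-0.08,0,0],[-0.09,0,0],[-0.1,0,0],[-0.11,0,0],[-0.12,0,0]]}'
python3 - <<'E'
from h import *
st()
E
```

```text
t: 4.25
tool_pos: [0.5935, -0.1691, 0.1813]
orientation: [0.872, 1.389, -0.872]
force: [-1.8, -1.6, 2.1]
opening: 0.0439
th -1.113 rad 0.0976 z 0.1813 yaw 0.45 f [-1.8 -1.6  2.1] ftan -2.3 t 4.25
```

```bash
python3 -m handwheel '{"dp":[[0,0.002,0],[0,0.004,0],[0,0.006,0],[0,0.008,-0.001],[0,0.009,-0.001],[0,0.01,-0.001],[0,0.011,-0.001],[0,0.012,-0.001]],"rotation":[[-0.02,0,0],[-0.04,0,0],[-0.06,0,0],[-0.08,0,0],[-0.09,0,0],[-0.1,0,0],[-0.11,0,0],[-0.12,0,0]]}'
python3 - <<'E'
from h import *
st()
E
```

```text
t: 4.92
tool_pos: [0.6038, -0.1628, 0.1812]
orientation: [0.78, 1.427, -0.78]
force: [-2.7, -1.4, 1.6]
opening: 0.0442
th -0.989 rad 0.0973 z 0.1812 yaw 0.57 f [-2.7 -1.4  1.6] ftan -3.1 t 4.9167
```

```bash
python3 -m handwheel '{"dp":[[0,0.001,0],[0,0.002,0],[0,0.003,0],[0,0.004,0],[0,0.005,0],[0,0.006,0],[0,0.007,0],[0,0.008,0]],"rotation":[[-0.01,0,0],[-0.02,0,0],[-0.03,0,0],[-0.04,0,0],[-0.05,0,0],[-0.06,0,0],[-0.07,0,0],[-0.08,0,0]]}'
python3 - <<'E'
from h import *
st()
im=optics.snapshot("top"); crop("top",im,255,160,110,100,6,"topc3")
im=optics.snapshot("side"); crop("side",im,245,130,140,110,5,"sidec3")
E
```

```text
t: 5.58
tool_pos: [0.6045, -0.1611, 0.1802]
orientation: [0.714, 1.459, -0.729]
force: [-29.9, -6.2, 19.4]
opening: 0.044
th -0.973 rad 0.0963 z 0.1802 yaw 0.647 f [-29.9  -6.2  19.4] ftan -28.2 t 5.5833
```

View pics/sidec3.png

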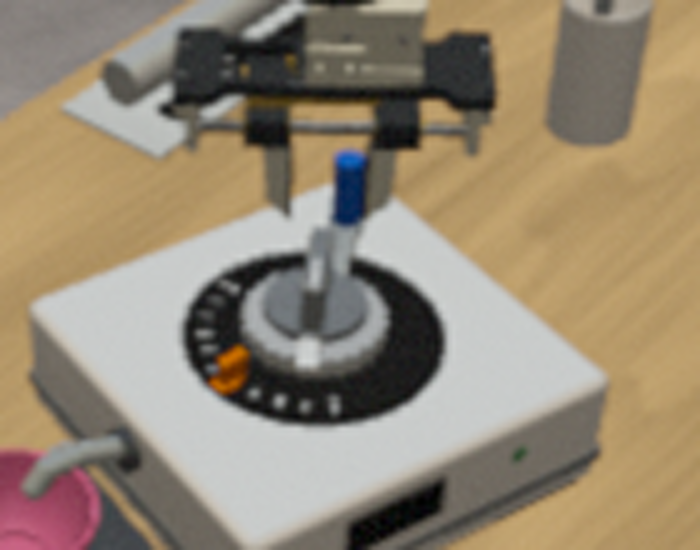

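View pics/topc3.png

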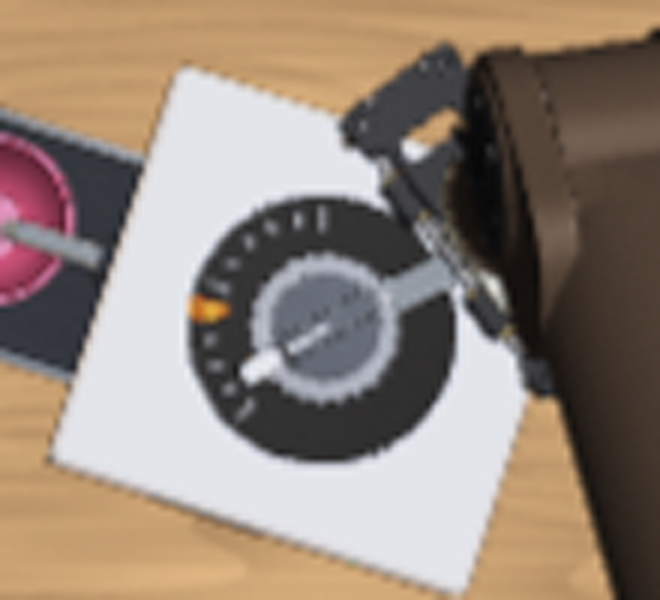

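```bash
python3 -m handwheel '{"dp":[[0,-0.005,0],[0,-0.01,0.001],[0,-0.014,0.001],[0,-0.018,0.002],[-0.025,-0.018,0.002],[-0.05,-0.018,0.002],[-0.07,-0.018,0.002],[-0.085,-0.018,0.002]],"rotation":[[0.05,0,0],[0.08,0,0],[0.11,0,0],[0.14,0,0],[0.14,0,0],[0.14,0,0],[0.14,0,0],[0.14,0,0]]}'
python3 - <<'E'
from h import *
st()
Y=2.10-np.pi/2
rows([([*C,.26],Y)])
E
```

```text
t: 6.35
tool_pos: [0.5983, -0.1708, 0.2684]
orientation: [0.828, 1.405, -0.825]
force: [0.3, -0.5, -0.0]
opening: 0.044
th -1.077 rad 0.1014 z 0.2684 yaw 0.509 f [ 0.3 -0.5 -0. ] ftan 0.0 t 6.35
{"dp": [[0.008, 0.002, -0.101]], "rotation": [[-0.02, 0.001, -0.003]]}
```

```bash
python3 -m handwheel '{"dp":[[0.001,0,-0.02],[0.002,0.001,-0.04],[0.004,0.002,-0.06],[0.006,0.002,-0.08],[0.008,0.002,-0.095],[0.008,0.002,-0.101],[0.008,0.002,-0.101],[0.008,0.002,-0.101]],"rotation":[[-0.01,0,0],[-0.02,0,0],[-0.02,0,0],[-0.02,0,0],[-0.02,0,0],[-0.02,0,0],[-0.02,0,0],[-0.02,0,0]]}'
python3 - <<'E'
from h import *
st()
im=optics.snapshot("side"); crop("side",im,245,130,140,110,5,"sidec4")
im=optics.snapshot("top"); crop("top",im,255,160,110,100,6,"topc4")
rows([([*C,.19],2.1-np.pi/2)])
p,M,s=tool()
for sg in(-1,1):
    q=p+M@np.array([.066,sg*.022,0]); u=w2px("side",q); print([(u[0]-245)*5,(u[1]-130)*5])
u=w2px("side",[*C,.152]); print([(u[0]-245)*5,(u[1]-130)*5])
E
```

```text
t: 7.02
tool_pos: [0.5504, -0.0826, 0.2584]
orientation: [0.811, 1.413, -0.812]
force: [0.1, -1.0, 0.4]
opening: 0.0439
th -1.447 rad 0.0011 z 0.2584 yaw 0.529 f [ 0.1 -1.   0.4] ftan -0.0 t 7.0167
{"dp": [[0.068, 0.001, -0.002]], "rotation": [[-0.002, 0.001, -0.0]]}
[np.float64(358.82634062320847), np.float64(202.81410433411338)]
[np.float64(281.88137362097166), np.float64(194.750896667081)]
[np.float64(315.4683526394035), np.float64(256.01468527595284)]
```

View pics/sidec4.png

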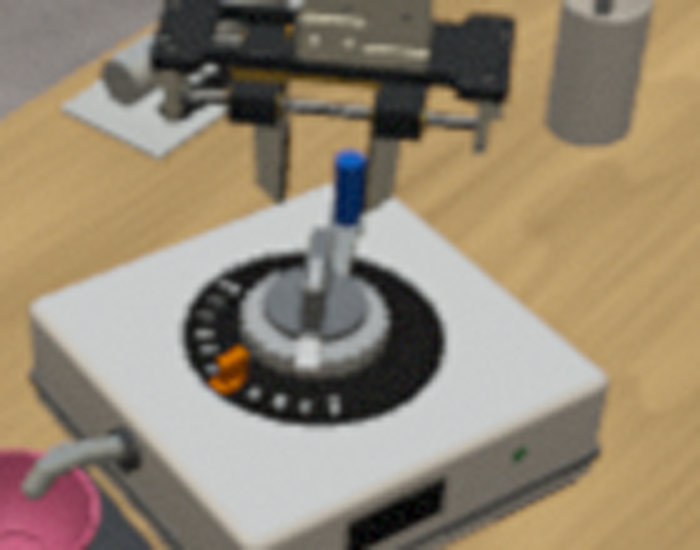

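View pics/topc4.png

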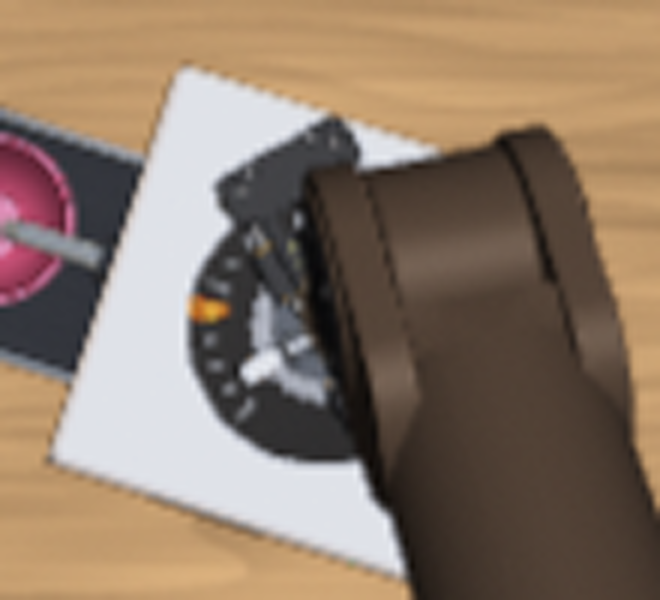

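```bash
python3 -m handwheel '{"dp":[[0.012,0.001,-0.001],[0.024,0.001,-0.001],[0.036,0.001,-0.001],[0.046,0.001,-0.001],[0.056,0.001,-0.001],[0.064,0.001,-0.001],[0.07,0.001,-0.001],[0.07,0.001,-0.001]],"rotation":[[0,0,0],[0,0,0],[0,0,0],[0,0,0],[0,0,0],[0,0,0],[0,0,0],[0,0,0]]}'
python3 - <<'E'
from h import *
st()
im=optics.snapshot("side"); crop("side",im,245,130,140,110,5,"sidec5")
E
```

```text
t: 7.78
tool_pos: [0.5497, -0.0807, 0.1867]
orientation: [0.811, 1.416, -0.812]
force: [-0.1, -0.5, 0.2]
opening: 0.0441
th 2.198 rad 0.001 z 0.1867 yaw 0.529 f [-0.1 -0.5  0.2] ftan 0.4 t 7.7833
```

View pics/sidec5.png

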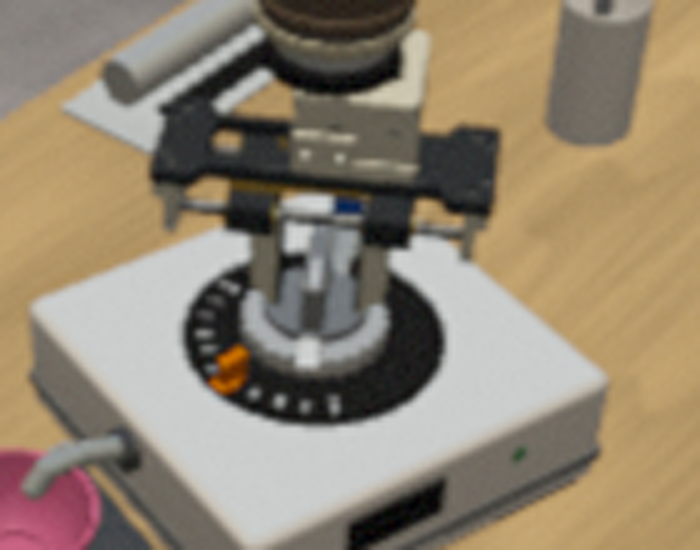

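```bash
python3 -m handwheel '{"dp":[[0,0,0],[0,0,0],[0,0,0],[0,0,0],[0,0,0],[0,0,0],[0,0,0],[0,0,0]],"rotation":[[0,0,0],[0,0,0],[0,0,0],[0,0,0],[0,0,0],[0,0,0],[0,0,0],[0,0,0]]}' 0.005
python3 - <<'E'
from h import *
st(); print(r.sense()['wrist_torque'])
im=optics.snapshot("side"); crop("side",im,245,130,140,110,5,"sidec6")
E
```

```text
t: 8.5
tool_pos: [0.551, -0.0803, 0.1886]
orientation: [0.812, 1.413, -0.81]
force: [3.8, 1.3, -0.1]
opening: 0.0138
th 1.003 rad 0.0014 z 0.1886 yaw 0.529 f [ 3.8  1.3 -0.1] ftan -2.5 t 8.5
[ 0.36179013 -0.8523778  -0.04453747]
```

View pics/sidec6.png

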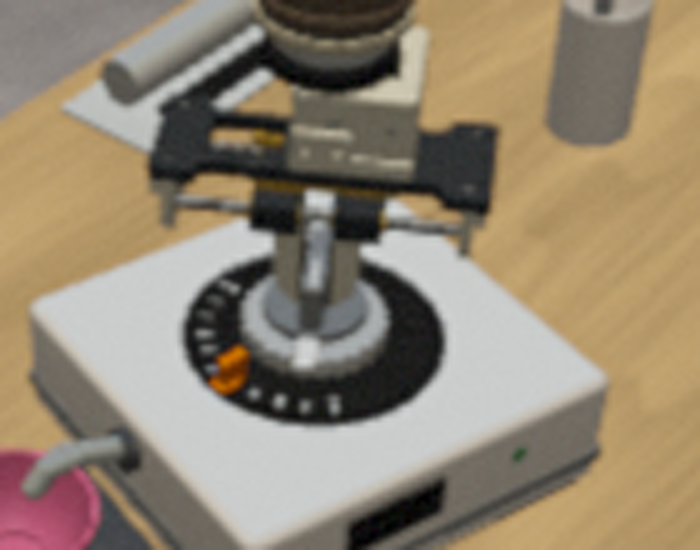

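```bash
python3 -m handwheel '{"dp":[[0,0,0],[0,0,0],[0,0,0],[0,0,0],[0,0,0],[0,0,0],[0,0,0],[0,0,0]],"rotation":[[0.08,0,0],[0.16,0,0],[0.24,0,0],[0.32,0,0],[0.4,0,0],[0.48,0,0],[0.56,0,0],[0.62,0,0]]}'
python3 - <<'E'
from h import *
st(); print(r.sense()['wrist_torque'])
im=optics.snapshot("side"); cv2.imwrite("pics/side7.png",im); crop("side",im,275,170,70,50,11,"sidec7")
im=optics.snapshot("top"); cv2.imwrite("pics/top7.png",im); crop("top",im,280,190,60,50,11,"topc7")
E
```

```text
t: 9.22
tool_pos: [0.5514, -0.0803, 0.1886]
orientation: [1.28, 1.161, -1.277]
force: [5.9, 2.3, -1.2]
opening: 0.0139
th 0.861 rad 0.0016 z 0.1886 yaw -0.095 f [ 5.9  2.3 -1.2] ftan -3.0 t 9.2167
[ 0.33603894 -1.26876231  0.09439976]
```

View pics/sidec7.png

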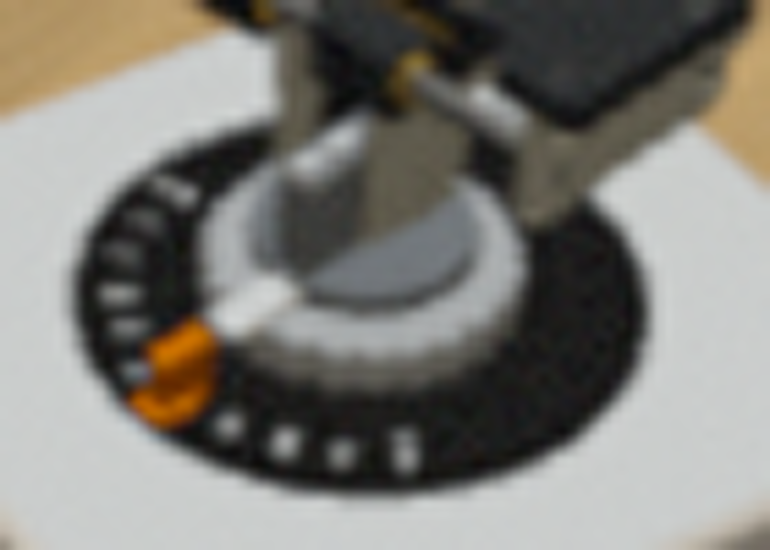

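View pics/topc7.png

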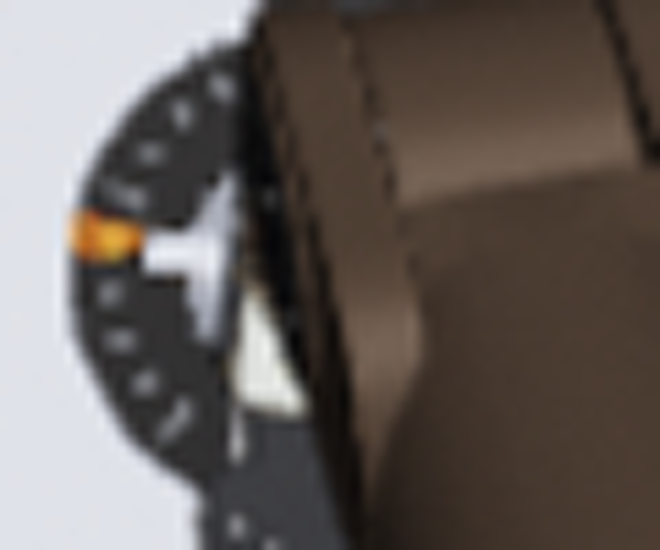

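Run:
```python
from h import *
im=cv2.imread("pics/top7.png").astype(float)
org=np.clip((im[...,2]-im[...,0]-20)/150,0,1); wh=np.clip((im.min(2)-80)/130,0,1)
wh2=wh.copy()
rws=np.arange(206,219)
C2=np.array([.5508,-.0823])
for u in range(286,299):
    o=org[206:219,u]; w=wh2[209:217,u]
    a=(o*rws).sum()/o.sum() if o.sum()>.5 else np.nan
    b=(w*np.arange(209,217)).sum()/w.sum() if w.sum()>.5 else np.nan
    print(u,round(o.sum(),2),round(a,2), round(ang(C2,px2w("top",u,a,.112)),3),'|',round(w.sum(),2),round(b,2),round(ang(C2,px2w("top",u,b,.114)),3))
```

```text
286 0.96 210.78 1.441 | 3.82 212.0 1.495
287 2.83 210.99 1.444 | 0.04 nan nan
288 3.32 210.94 1.435 | 0.0 nan nan
289 3.05 211.25 1.442 | 0.2 nan nan
290 2.85 211.3 1.437 | 0.17 nan nan
291 2.29 211.22 1.425 | 0.0 nan nan
292 1.54 211.15 1.41 | 0.0 nan nan
293 0.0 nan nan | 2.65 212.53 1.487
294 0.0 nan nan | 3.34 212.46 1.475
295 0.0 nan nan | 3.38 212.47 1.468
296 0.0 nan nan | 3.38 212.48 1.459
297 0.0 nan nan | 5.28 213.03 1.493
298 0.0 nan nan | 6.6 212.72 1.456
```

```bash
python3 -m handwheel '{"dp":[[0,0,0],[0,0,0],[0,0,0],[0,0,0],[0,0,0],[0,0,0],[0,0,0],[0,0,0]],"rotation":[[0.01,0,0],[0.02,0,0],[0.03,0,0],[0.035,0,0],[0.035,0,0],[0.035,0,0],[0.035,0,0],[0.035,0,0]]}'
python3 - <<'E'
from h import *
st()
im=optics.snapshot("top"); cv2.imwrite("pics/top8.png",im); crop("top",im,280,190,60,50,11,"topc8")
im=im.astype(float)
wh=np.clip((im.min(2)-80)/130,0,1);C2=np.array([.5508,-.0823])
for u in range(293,297):
    w=wh[208:217,u]; b=(w*np.arange(208,217)).sum()/w.sum(); print(u,round(b,2),round(ang(C2,px2w("top",u,b,.114)),3))
im=optics.snapshot("side"); crop("side",im,275,170,70,50,11,"sidec8")
E
```

```text
t: 9.98
tool_pos: [0.5514, -0.0803, 0.1886]
orientation: [1.303, 1.146, -1.299]
force: [5.8, 2.0, -1.0]
opening: 0.0139
th 0.842 rad 0.0017 z 0.1886 yaw -0.126 f [ 5.8  2.  -1. ] ftan -3.0 t 9.9833
293 212.17 1.464
294 212.0 1.445
295 212.18 1.447
296 212.38 1.451
```

View pics/sidec8.png

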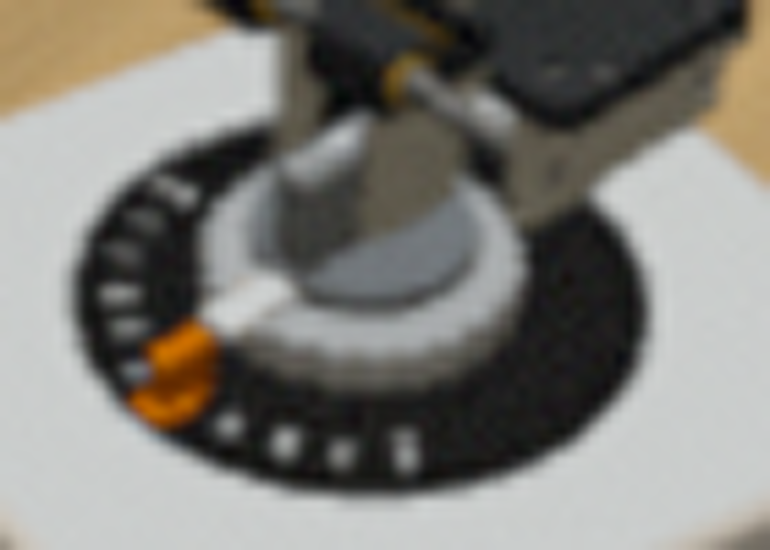

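View pics/topc8.png

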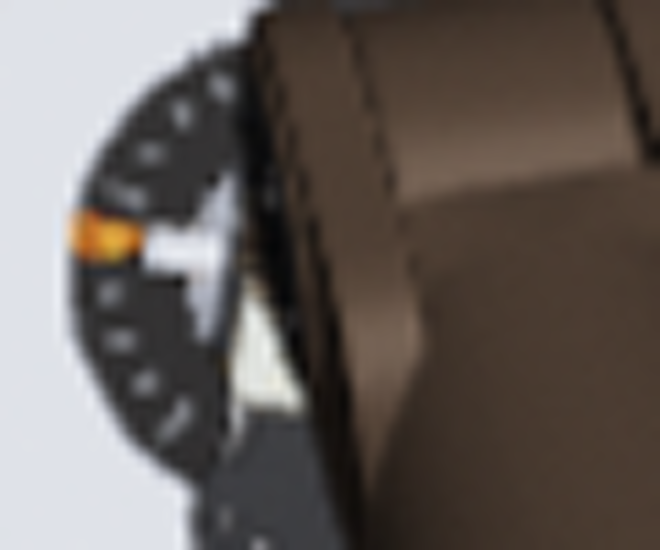

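```bash
python3 -m handwheel '{"dp":[[0,0,0],[0,0,0],[0,0,0],[0,0,0],[0,0,0],[0,0,0],[0,0,0],[0,0,0]],"rotation":[[0,0,0],[0,0,0],[0,0,0],[0,0,0],[0,0,0],[0,0,0],[0,0,0],[0,0,0]]}' 0.044
python3 -m handwheel '{"dp":[[-0.01,0,0],[-0.02,0,0],[-0.035,0,0],[-0.05,0,0],[-0.065,0,0],[-0.08,0,0],[-0.08,0,0],[-0.08,0,0]],"rotation":[[0,0,0],[0,0,0],[0,0,0],[0,0,0],[0,0,0],[0,0,0],[0,0,0],[0,0,0]]}'
python3 - <<'E'
from h import *
st(); t=-1.11
P=[C[0]+.098*np.cos(t),C[1]+.098*np.sin(t),.262]; print(P)
rows([(P,t+np.pi/2)])
E
```

```text
t: 10.75
tool_pos: [0.5503, -0.0807, 0.1882]
orientation: [1.301, 1.147, -1.302]
force: [-1.2, -0.6, -0.4]
opening: 0.0438
t: 11.42
tool_pos: [0.5509, -0.0806, 0.2697]
orientation: [1.303, 1.145, -1.3]
force: [0.5, 0.3, -0.1]
opening: 0.0441
th 1.022 rad 0.0011 z 0.2697 yaw -0.126 f [ 0.5  0.3 -0.1] ftan -0.2 t 11.4167
[np.float64(0.5938768286406872), np.float64(-0.1692784711966447), 0.262]
{"dp": [[0.008, 0.054, 0.083]], "rotation": [[-0.587, 0.001, -0.003]]}
```

```bash
python3 -m handwheel '{"dp":[[0.001,0.008,0.012],[0.002,0.016,0.025],[0.003,0.024,0.037],[0.004,0.032,0.05],[0.005,0.04,0.062],[0.006,0.048,0.075],[0.008,0.054,0.083],[0.008,0.054,0.083]],"rotation":[[-0.09,0,0],[-0.18,0,0],[-0.27,0,0],[-0.36,0,0],[-0.45,0,0],[-0.54,0,0],[-0.587,0,0],[-0.587,0,0]]}'
python3 - <<'E'
from h import *
st(); t=-1.10
im=optics.snapshot("side"); crop("side",im,245,130,140,110,5,"sidec9")
im=optics.snapshot("top"); cv2.imwrite("pics/top9.png",im);crop("top",im,255,160,110,100,6,"topc9")
P=[C[0]+.098*np.cos(t),C[1]+.098*np.sin(t),.181]; print(P)
rows([(P,t+np.pi/2)])
E
```

```text
t: 12.08
tool_pos: [0.5933, -0.1725, 0.2587]
orientation: [0.863, 1.394, -0.865]
force: [0.4, -1.4, -0.8]
opening: 0.0444
th -1.13 rad 0.1006 z 0.2587 yaw 0.46 f [ 0.4 -1.4 -0.8] ftan -0.3 t 12.0833
[np.float64(0.5947524198997066), np.float64(-0.16883832128602067), 0.181]
{"dp": [[0.078, 0.002, 0.0]], "rotation": [[-0.012, -0.001, 0.001]]}
```

View pics/sidec9.png

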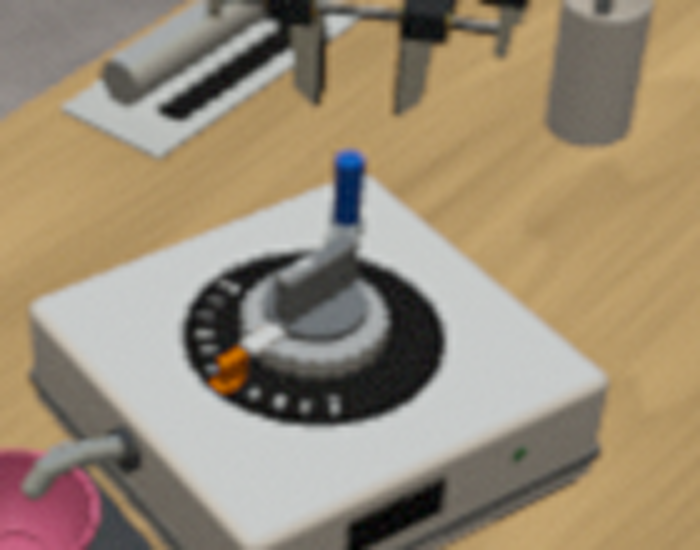

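View pics/topc9.png

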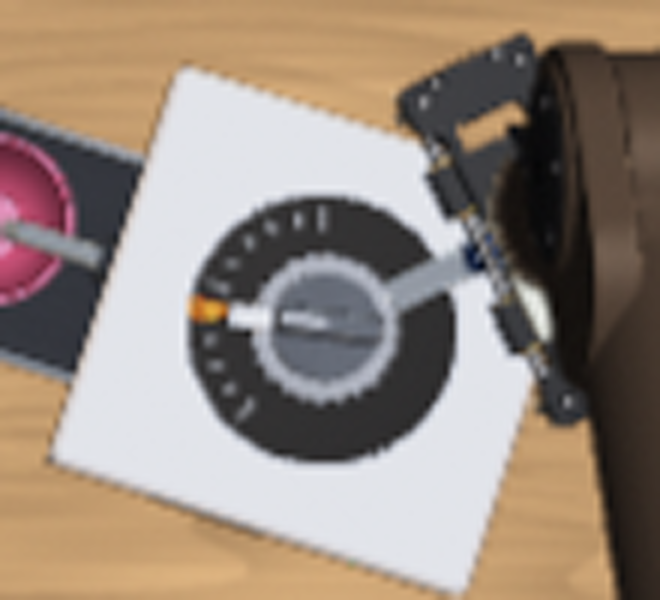

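```bash
python3 -m handwheel '{"dp":[[0.0,0.002,-0.001],[0.015,0.002,-0.001],[0.03,0.002,-0.001],[0.045,0.002,-0.001],[0.058,0.002,-0.001],[0.07,0.002,-0.001],[0.078,0.002,-0.001],[0.078,0.002,-0.001]],"rotation":[[-0.012,0,0],[-0.012,0,0],[-0.012,0,0],[-0.012,0,0],[-0.012,0,0],[-0.012,0,0],[-0.012,0,0],[-0.012,0,0]]}'
python3 - <<'E'
from h import *
st(); arc(-1.1,-1.82)
E
```

```text
t: 12.85
tool_pos: [0.5939, -0.1676, 0.1804]
orientation: [0.853, 1.399, -0.855]
force: [0.5, -0.8, -0.1]
opening: 0.044
th -1.102 rad 0.0965 z 0.1804 yaw 0.473 f [ 0.5 -0.8 -0.1] ftan 0.1 t 12.85
{"dp": [[-0.001, -0.009, 0.001], [-0.001, -0.017, -0.0], [-0.001, -0.026, -0.002], [-0.0, -0.034, -0.005], [-0.0, -0.042, -0.008], [-0.0, -0.05, -0.013], [-0.0, -0.058, -0.017], [-0.0, -0.064, -0.023]], "rotation": [[0.093, -0.002, 0.002], [0.183, -0.001, 0.002], [0.273, -0.001, 0.002], [0.363, -0.001, 0.002], [0.453, -0.001, 0.002], [0.543, -0.001, 0.003], [0.633, -0.001, 0.003], [0.723, -0.001, 0.003]]}
```

```bash
python3 -m handwheel '{"dp":[[0,-0.009,0.001],[0,-0.017,0],[0,-0.026,-0.002],[0,-0.034,-0.005],[0,-0.042,-0.008],[0,-0.05,-0.013],[0,-0.058,-0.017],[0,-0.064,-0.023]],"rotation":[[0.09,0,0],[0.18,0,0],[0.27,0,0],[0.36,0,0],[0.45,0,0],[0.54,0,0],[0.63,0,0],[0.72,0,0]]}'
python3 - <<'E'
from h import *
st(); arc(-1.82,-2.46)
E
```

```text
t: 13.52
tool_pos: [0.5282, -0.1772, 0.1834]
orientation: [1.394, 1.076, -1.39]
force: [2.9, -3.0, -0.5]
opening: 0.0443
th -1.798 rad 0.0982 z 0.1834 yaw -0.252 f [ 2.9 -3.  -0.5] ftan 3.5 t 13.5167
{"dp": [[0.002, -0.01, -0.0], [0.002, -0.018, -0.001], [0.002, -0.025, -0.003], [0.002, -0.033, -0.005], [0.002, -0.04, -0.008], [0.002, -0.047, -0.011], [0.002, -0.054, -0.015], [0.002, -0.061, -0.019]], "rotation": [[0.077, -0.0, -0.003], [0.157, -0.0, -0.003], [0.237, -0.0, -0.003], [0.317, -0.0, -0.003], [0.397, -0.001, -0.003], [0.477, -0.001, -0.003], [0.557, -0.001, -0.003], [0.637, -0.001, -0.003]]}
```

```bash
python3 -m handwheel '{"dp":[[0,-0.008,0],[0,-0.016,-0.001],[0,-0.024,-0.003],[0,-0.032,-0.005],[0,-0.039,-0.008],[0,-0.046,-0.011],[0,-0.053,-0.015],[0,-0.06,-0.019]],"rotation":[[0.08,0,0],[0.16,0,0],[0.24,0,0],[0.32,0,0],[0.4,0,0],[0.48,0,0],[0.56,0,0],[0.64,0,0]]}'
python3 - <<'E'
from h import *
st(); arc(-2.46,-2.7)
E
```

```text
t: 14.18
tool_pos: [0.4748, -0.1438, 0.1833]
orientation: [1.831, 0.644, -1.826]
force: [2.3, -1.2, -1.2]
opening: 0.0438
th -2.452 rad 0.0979 z 0.1833 yaw -0.891 f [ 2.3 -1.2 -1.2] ftan 2.4 t 14.1833
{"dp": [[0.002, -0.004, 0.0], [0.002, -0.007, -0.0], [0.002, -0.01, -0.0], [0.002, -0.013, -0.001], [0.002, -0.015, -0.001], [0.002, -0.018, -0.001], [0.002, -0.021, -0.002], [0.002, -0.024, -0.003]], "rotation": [[0.028, -0.002, -0.003], [0.058, -0.002, -0.003], [0.088, -0.002, -0.003], [0.118, -0.002, -0.003], [0.148, -0.002, -0.003], [0.178, -0.002, -0.003], [0.208, -0.002, -0.003], [0.238, -0.002, -0.002]]}
```

```bash
python3 -m handwheel '{"dp":[[0.001,-0.003,0],[0.001,-0.006,0],[0.001,-0.009,0],[0.001,-0.012,0],[0.001,-0.014,-0.001],[0.001,-0.017,-0.001],[0.001,-0.02,-0.002],[0.001,-0.022,-0.002]],"rotation":[[0.03,0,0],[0.06,0,0],[0.09,0,0],[0.12,0,0],[0.15,0,0],[0.18,0,0],[0.21,0,0],[0.23,0,0]]}'
python3 - <<'E'
from h import *
st()
E
```

```text
t: 14.85
tool_pos: [0.4626, -0.1253, 0.1823]
orientation: [1.973, 0.452, -1.967]
force: [2.4, -1.6, 0.5]
opening: 0.0437
th -2.678 rad 0.0981 z 0.1823 yaw -1.119 f [ 2.4 -1.6  0.5] ftan 2.5 t 14.85
```

Expect the stop near th ≈ -2.72; short steps now.

```bash
python3 -m handwheel '{"dp":[[0,-0.001,0],[0,-0.002,0],[0,-0.003,0],[0,-0.004,0],[0,-0.005,0],[0,-0.006,0],[0,-0.007,0],[0,-0.007,0]],"rotation":[[0.01,0,0],[0.02,0,0],[0.03,0,0],[0.04,0,0],[0.05,0,0],[0.06,0,0],[0.07,0,0],[0.07,0,0]]}'
python3 - <<'E'
from h import *
st()
E
```

```text
t: 15.52
tool_pos: [0.4591, -0.1197, 0.1813]
orientation: [2.013, 0.388, -2.01]
force: [5.2, -4.5, -2.4]
opening: 0.0439
th -2.745 rad 0.0989 z 0.1813 yaw -1.189 f [ 5.2 -4.5 -2.4] ftan 6.1 t 15.5167
```

```bash
python3 -m handwheel '{"dp":[[0,-0.001,0],[0,-0.002,0],[0,-0.003,0],[0,-0.004,0],[0,-0.005,0],[0,-0.005,0],[0,-0.005,0],[0,-0.005,0]],"rotation":[[0.01,0,0],[0.02,0,0],[0.03,0,0],[0.04,0,0],[0.05,0,0],[0.05,0,0],[0.05,0,0],[0.05,0,0]]}'
python3 - <<'E'
from h import *
st()
E
```

```text
t: 16.18
tool_pos: [0.4596, -0.1186, 0.1817]
orientation: [2.047, 0.334, -2.034]
force: [15.6, -20.8, -13.6]
opening: 0.044
th -2.753 rad 0.098 z 0.1817 yaw -1.241 f [ 15.6 -20.8 -13.6] ftan 25.1 t 16.1833
```

```bash
python3 -m handwheel '{"dp":[[0,0.005,0],[0,0.01,0],[0,0.014,0.001],[0,0.017,0.001],[-0.02,0.017,0.001],[-0.045,0.017,0.001],[-0.07,0.017,0.001],[-0.095,0.017,0.001]],"rotation":[[-0.03,0,0],[-0.06,0,0],[-0.09,0,0],[-0.12,0,0],[-0.12,0,0],[-0.12,0,0],[-0.12,0,0],[-0.12,0,0]]}'
python3 -m handwheel '{"dp":[[-0.02,0,0.02],[-0.03,0,0.05],[-0.03,0,0.08],[-0.03,0,0.11],[-0.03,0,0.12],[-0.03,0,0.12],[-0.03,0,0.12],[-0.03,0,0.12]],"rotation":[[0,0,0],[0,0,0],[0,0,0],[0,0,0],[0,0,0],[0,0,0],[0,0,0],[0,0,0]]}'
python3 - <<'E'
from h import *
st()
im=optics.snapshot("side"); cv2.imwrite("pics/side10.png",im); crop("side",im,245,130,140,110,5,"sidec10")
im=optics.snapshot("top"); cv2.imwrite("pics/top10.png",im);crop("top",im,260,165,100,100,6,"topc10")
I=im.astype(float); blu=np.clip((I[...,0]-I[...,2]-40)/100,0,1)
u=wcen(blu,(310,222,35,28)); P=px2w("top",u[0],u[1],.15); print('post',u,ang(np.array([.5508,-.0823]),P))
wh=np.clip((I.min(2)-80)/130,0,1);C2=np.array([.5508,-.0823])
for u in range(293,297):
    w=wh[208:217,u]; b=(w*np.arange(208,217)).sum()/w.sum(); print(u,round(ang(C2,px2w("top",u,b,.114)),3))
E
```

```text
t: 16.85
tool_pos: [0.4601, -0.1302, 0.2767]
orientation: [1.968, 0.456, -1.973]
force: [-0.4, -0.1, -0.3]
opening: 0.044
t: 17.52
tool_pos: [0.354, -0.1826, 0.3061]
orientation: [1.969, 0.456, -1.969]
force: [-1.2, 0.0, 0.5]
opening: 0.0439
th -2.666 rad 0.2208 z 0.3061 yaw -1.116 f [-1.2  0.   0.5] ftan -0.6 t 17.5167
post (np.float64(324.1694616063548), np.float64(239.42497793468667), np.float64(22.66)) -2.6251751454653016
293 1.464
294 1.445
295 1.448
296 1.454
```

View pics/sidec10.png

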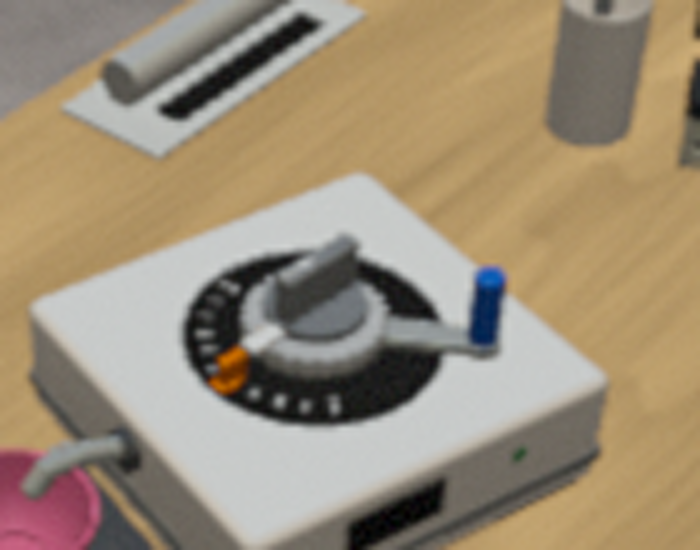

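View pics/topc10.png

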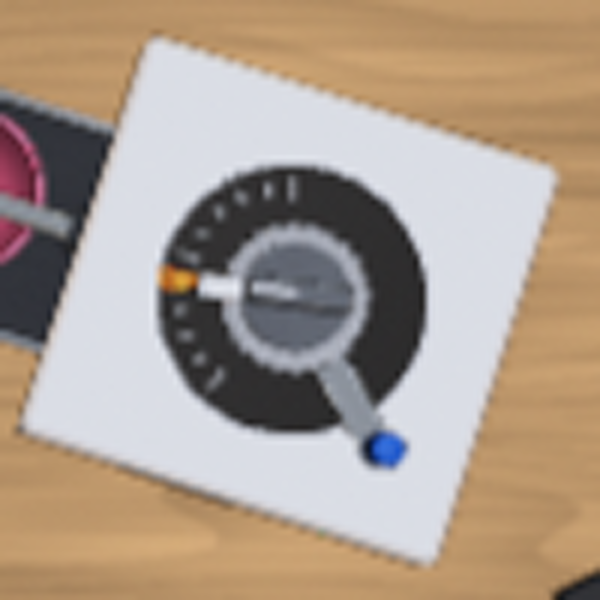

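View pics/top10.png

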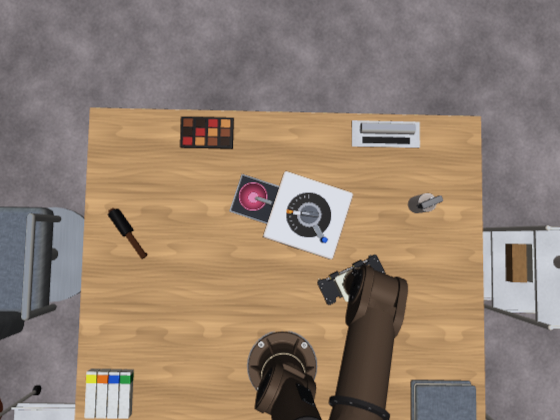

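```bash
python3 -c "
from cell import r
print(r.job_done())"
```

```text
the job is handed in; nothing more can be done
None
```

I swung the lever anticlockwise to its loose stop, turned the dose knob about 0.66 rad clockwise onto the orange mark, then swung the lever clockwise to its tight stop. After that I backed off, lifted the arm clear and handed in at about 17.6 s. `job_done` gives no verdict, so what follows is from my own measurements.

- **Loose stop:** the side force rose to about 28 N with the gripper no longer advancing. The pictures taken there showed the pointer still in its starting place.
- **Tight stop:** the side force rose to about 25 N. The lever post moved about 1.53 rad between the two stops, against the 1.5 rad expected. The final top picture puts the post at -2.63 rad, which agrees with a tight stop near -2.6 rad.
- **Pointer:** in the top view the pointer is at about 1.45 rad and the mark at about 1.435 rad, which is roughly 1 mm at the tip. The pointer did not move while the ring was being tightened. My first side-view estimate of the mark was 1.469 rad, so the two cameras disagree by about 2 mm. Either reading is inside the 5 mm limit.
- **Other objects:** the bowl, spray bottle and hairbrush look unmoved in the final top picture; I compared them by eye rather than measuring. Nothing is in contact with the gripper.

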